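# Index the watch case round to the next hole of the dividing table

### The job

A wristwatch case lies in the holder of the bench dividing table, ready to have its bezel drilled at the next hour. With the fingertips, press the index plunger's dished cap down, swing the table with it clockwise (seen from above) to the very next hole, and let the plunger spring fully up so that the table is locked there. Grip nothing, go neither past that hole nor the other way, do not touch the watch, and leave the loupe, the tin and the jar where they stand.

Things in the scene. Friction and masses are not known exactly. Their poses are not given: they have to be found in the camera images.
- base: Fixed base of the dividing table: round cast body 236 mm across; its steel index plate (top 44 mm above the bench) has 12 holes, 12 mm, every 30 degrees at 92 mm radius, joined by a slot. A drill-bush bracket (top 117 mm) stands at its +x rim, reaching in over the watch. Origin: on the table's axis at bench height. The index arm starts at 195 degrees from base +x (seen from above) and ends at 165.
- hub (a point): Point on the table's upright turning axis at the height of the table's top face, 61 mm above the bench. The turning table is a steel disc 142 mm across; it carries the holder in its middle and, on one side, the index arm: a bar 26 mm wide, top 61 mm above the bench, reaching out to 120 mm from the axis.
- cap (a point): Centre of the dish floor of the plunger's cap, a black thumb cap 47 mm across above the index arm, 92 mm from the table's axis; moves with plunger and table. The floor is about 40 mm across, 91 mm above the bench when the plunger is up; the rim stands 4 mm higher, so a fingertip (closed fingers) in the dish also drives the arm sideways.
- next_hole (a point): Centre of the mouth, in the top of the index plate, of the hole in which the plunger must end: 30 degrees clockwise from the starting hole, 92 mm from the axis, 44 mm above the bench. Fixed to the base.
- plunger (a joint): Travel of the index plunger in m: 0 fully up, 0.012 fully down. A spring pushes it up with about 4 N at the top and 9.5 N at the bottom. Its 10 mm collar (round-topped) is wholly out of the hole from 0.009 on. Let go between holes it stays down under the plate, and springs up by itself when a hole comes over it (within about 3 mm).
- table_top (a joint): Angle of the turning table in rad, growing clockwise seen from above: 0 in the starting hole, 0.524 in the next hole. With the plunger in a hole the table has about 0.012 rad of play either way. Once free it turns with about 0.12 N m of friction and stays where it is left.
- holder (a point): Centre of the top face of the black 62 mm square watch-case holder on the turning table, 69 mm above the bench; four white pegs, 13 mm tall, stand round the watch.
- watch: Loose steel wristwatch case, 41 mm across and 10 mm thick, with lugs and crown, 55 g, lying flat between the holder's pegs and turning with the table. Origin: centre of its underside. Not to be touched.
- loupe: Bystander: black watchmaker's eye loupe standing on the bench, 38 mm across, 36 mm tall. Origin: centre of its underside.
- tin: Bystander: flat round aluminium parts tin, 54 mm across, 22 mm tall. Origin: centre of its underside.
- oil_jar: Bystander: small amber glass jar with a black cap, 42 mm across, 45 mm tall. Origin: centre of its underside.

How it is judged:
On the way, in this order (a step that is already met when the one before it is completed fails the run):
1. the plunger is pressed in, clear of the starting hole (value of joint plunger above 0.008 m and value of joint table_top below 0.12 rad), for 0.05 s.
2. the table is turned clockwise off the starting hole with the plunger still in (value of joint plunger above 0.006 m and value of joint table_top above 0.2 rad), for 0.05 s.
At the end, for the whole second after the job is handed in: The table stands still in the next hole clockwise from the start (0.524 rad, within 0.03; cap within 4 mm over the hole), the plunger has sprung up to within 2 mm of its top, and the watch case still lies in its holder (within 5 mm) (value of joint table_top between 0.494 and 0.554 rad and value of joint plunger below 0.002 m and velocity of joint table_top between -0.05 and 0.05 rad/s and horizontal distance between cap and next_hole below 0.004 m and distance between watch and holder below 0.005 m); the robot touches nothing.
It fails at once if the table turned past the next hole (value of joint table_top above 0.72 rad).
It fails at once if the table turned the wrong way, counter-clockwise (value of joint table_top below -0.15 rad).
It fails at once if the plunger's cap was taken between the fingers instead of pressed (distance between the grasp point and cap below 0.009 m).
It fails at once if the watch was touched or came out of its holder (contact force between any of the fingers, the arm and watch above 0.3 N or distance between watch and holder above 0.012 m).
It fails at once if the loupe, the tin or the jar was moved (distance of any of loupe, tin, oil_jar from where it was at the start of the episode above 0.015 m).
It also fails if it takes over 35 s, if anything falls off the work surface, if the arm or the gripper's body presses on something with over 40 N, if the wrist force passes 120 N, or if a joint passes its speed limit or range.

### The arm

A 7-joint arm with a two-finger parallel gripper is mounted at the origin on the work surface. World frame = base frame: x ahead of the robot, y to its left, z up, the work surface at z = 0. Lengths are in m, angles in rad, forces in N, time in s.
With the tool pointing down it reaches from about 0.4 to 0.85 m from the base axis. Payload 10.4 kg.
Tool frame: the origin (TCP) lies where the fingers leave the gripper's body, on its centre line; the fingertips stand 73 mm ahead of it and the grasp point (between the pads) lies 54 mm ahead of it; z points along the fingers, y is the line along which they close (so a half turn about z gives the same grasp; the last joint's range is limited). The gripper opens to 85 mm and grips with 20 to 120 N. Pads are 22 mm wide; open, the fingers measure 114 mm over their backs; the gripper's body (76 mm by 85 mm) begins 54 mm behind the grasp point. The pads swing forward as they close: fully open they stand 13 mm farther back than shut.
Start: joints at [1.144, 0.332, -0.065, 1.46, 0.022, 1.35, -0.088], TCP at [0.246, -0.575, 0.304] pointing down, gripper open.
Joint ranges: [-2.6, 2.6], [-0.5, 2.12], [-1.47, 1.34], [0.16, 2.42], [-1.27, 4.41], [0.06, 2.06], [-2.6, 2.6]. Speed limits (rad/s): [2.22, 2.22, 2.79, 2.79, 3.14, 3.14, 3.14].

### API

Orientations are given as a unit quaternion [x, y, z, w].
In Python, from workcell import manip, camera gives the robot as it stands. The module is installed in compiled form; this text tells all that it offers.
- The arm moves only by the shell command python3 -m creep 'ROWS' [OPENING] [FORCE]. ROWS is JSON, a list of rows, each a list of 2 entries, a list of its own where there are three numbers: the shift along the tool's x, y, z in mm, then the turn about the tool's z in rad. In form: [[[tx, ty, tz], twist], ...]. A call has 1 to 5 rows; each row is the pose to reach, as a shift and turn from the pose commanded when the call began, along the tool's axes at that moment; what a row does not reach only later rows make up. A row lasts 1/12 s, in which the tool goes at most 41.7 mm and 7.16 degrees, less where a joint would pass 70% of its speed; a pose out of reach is approached as far as the arm can. A call with a gripper value outside its range is refused whole. OPENING is the opening, from 0 (shut) to 1 (fully open), set as the call begins (- or left out, the last holds). The fingers move at their own pace and stop on an object; FORCE is the grip in N (left out, the last holds). Time passes only in rows, so rows that repeat a pose let the fingers close. It gives the time, the measured TCP pose, the force, the opening and the grip force at its end, in the units of the state.
- manip.get_obs(): the state, without advancing time (a new reading comes with each control period).
- camera(name): name is "scene" or "side" or "wrist"; returns a dict with "pixels" (420x560x3 uint8, red, green, blue), "z_map" (420x560 float32, m along the optical axis (not along the pixel's ray), 0 where there is no reading), "fx", "fy", "cx", "cy" (pixels), "extrinsics" (4x4, takes a point from world to camera coordinates). Camera axes: x right, y down, z forward; pixel columns grow to the right and rows downward; lengths in m; the calibration is good to about 2 mm. A picture is of the moment at which its call begins.
- manip.hand_in(): hands the job in; it is judged then, once.
The state is a dict: "clock": time; "joint_pos": joint angles; "joint_velocities": joint speeds; "tau": joint torques, N m; "position": TCP position; "ee_rot": TCP orientation; "ft_force": force on the tool from outside, world axes, zero at the start; "torque": the same for the moment, N m; "grip_width": opening from 0.0 (shut) to 1.0 (fully open); "grasp_force": force on a finger pad.
Only numpy, scipy, OpenCV 4.12 (cv2) and the standard library are available. Lean on these libraries where they do the work, as an engineer would, in place of code of your own. Each camera call takes 0.05 s, during which the arm holds its last target. There are 200 camera calls.

## Working session

There is one attempt and no reset: what is moved stays moved. The work goes in short steps, Python scripts to look and compute and a shell command to move; the robot and the scene stay as the last step left them, time stands still between calls to the robot, and variables do not carry over. Pictures are saved under pics/ and viewed, at most 10 in all, crops included, and the job is handed in when it is done.

```bash
mkdir -p pics; python3 - <<'E'
from workcell import manip, camera
import cv2, numpy as np
o=manip.get_obs(); print({k:np.round(v,3).tolist() for k,v in o.items()})
for n in("scene","side"):
    c=camera(n); cv2.imwrite(f"pics/{n}0.png",c["pixels"][:,:,::-1]); np.savez(f"{n}0.npz",**c)
    E=np.array(c["extrinsics"]); print(n,c["fx"],c["cx"],c["cy"],(-E[:3,:3].T@E[:3,3]).round(3),E[2,:3].round(2))
E
```

```text
{'clock': 0.0, 'joint_pos': [1.144, 0.333, -0.065, 1.461, 0.022, 1.35, -0.089], 'joint_velocities': [0.001, 0.001, 0.0, -0.001, -0.001, -0.002, -0.0], 'tau': [0.002, -62.546, 0.05, -39.16, 0.016, 0.01, -0.0], 'position': [0.245, -0.574, 0.303], 'ee_rot': [0.98, 0.2, -0.0, -0.001], 'ft_force': [-1.421, -0.528, -0.719], 'torque': [-0.044, 0.039, 0.05], 'grasp_force': 0.0, 'grip_width': 0.997}
scene 404.1884595304899 281.9935098172052 198.16373338918132 [ 0.878 -0.261  0.801] [-0.41  0.33 -0.85]
side 443.2035924877933 283.667905460521 205.90020263179395 [0.502 0.806 0.862] [ 0.04 -0.72 -0.69]
```

View pics/scene0.png

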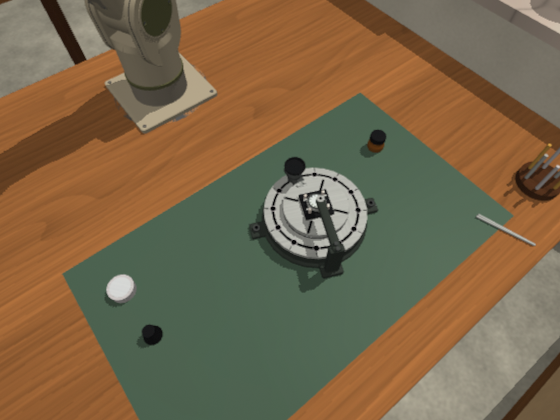

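View pics/side0.png

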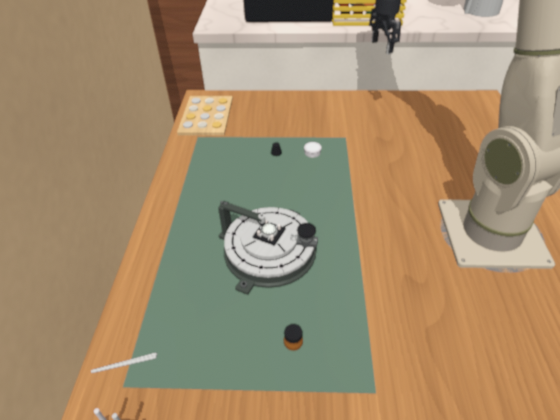

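The scene view shows the dial in the middle: cap (295,167), hub about (316,205), bracket foot (333,265), jar (377,140), tin (121,288) and loupe (151,334). In the side view the cap is at (307,231), the hub (269,235), the bracket (225,220) and the jar (293,336).

```bash
cat > h.py <<'E'
import numpy as np, cv2
def cloud(c):
    z=c["z_map"]; v,u=np.mgrid[:z.shape[0],:z.shape[1]]
    P=np.stack([(u-c["cx"])/c["fx"]*z,(v-c["cy"])/c["fy"]*z,z],-1)
    E=np.array(c["extrinsics"]); return (P-E[:3,3])@E[:3,:3]
def ray(c,p):
    E=np.array(c["extrinsics"]); d=np.array([(p[0]-c["cx"])/c["fx"],(p[1]-c["cy"])/c["fy"],1])@E[:3,:3]
    return -E[:3,:3].T@E[:3,3], d/np.linalg.norm(d)
def onplane(c,p,z):
    o,d=ray(c,p); return o+d*(z-o[2])/d[2]
def tri(rs):
    A=[np.eye(3)-np.outer(d,d) for o,d in rs]; return np.linalg.solve(sum(A),sum(a@o for a,(o,d) in zip(A,rs)))
def blob(mask,seed):
    n,l,s,ce=cv2.connectedComponentsWithStats(mask.astype(np.uint8)); k=1+np.argmin(np.hypot(*(ce[1:]-seed).T)+1e3*(s[1:,4]<15)); return l==k
E
python3 - <<'E'
from h import *
seeds={"scene":((295,167),(316,212),(377,138)),"side":((307,231),(269,240),(293,334))}
R={}
for n in seeds:
    c=dict(np.load(n+"0.npz")); g=c["pixels"].max(2).astype(int); W=cloud(c); v,u=np.mgrid[:420,:560]
    near=lambda s,r: np.hypot(u-s[0],v-s[1])<r
    cap=blob((g<55)&near(seeds[n][0],16)&(W[...,2]>.083),seeds[n][0]); P=W[cap]
    cc=np.argwhere(cap)[:,::-1].astype(np.float32)
    ctr=cv2.fitEllipse(cv2.convexHull(cc.astype(np.int32)))
    print(n,"cap px",np.round(ctr,1).tolist() if 0 else ctr, cap.sum(),"z pct",np.percentile(P[:,2],[5,50,95]).round(3))
    (x,y),r=cv2.minEnclosingCircle((P[:,:2]*1e3).astype(np.float32)); print("  cap circ mm",x,y,r,P.mean(0).round(4),"on .095",onplane(c,ctr[0],.095).round(4))
    R.setdefault("cap",[]).append(ray(c,ctr[0]))
    m=near(seeds[n][1],75)&(W[...,2]>.036)&(W[...,2]<.05)&(g>110)
    Q=W[m]; (x,y),r=cv2.minEnclosingCircle((Q[:,:2]*1e3).astype(np.float32)); print("  plate",x,y,r,np.median(Q[:,2]).round(4))
    m=near(seeds[n][1],90)&(W[...,2]>.108)&(W[...,2]<.125); Q=W[m]; print("  bracket",Q.mean(0).round(3),len(Q),Q.min(0).round(3),Q.max(0).round(3))
    j=near(seeds[n][2],14)&(W[...,2]>.03); print("  jar",W[j].mean(0).round(3))
print("cap tri",tri(R["cap"]))
E
```

```text
scene cap px ((294.00384521484375, 166.03013610839844), (18.36981201171875, 20.76343536376953), 83.32583618164062) 306 z pct [0.09  0.092 0.096]
  cap circ mm 671.3577880859375 -83.58882141113281 272.6065368652344 [0.4872 0.0812 0.0949] on .095 [0.4871 0.0808 0.095 ]
  plate 576.78125 66.9804916381836 111.7982406616211 0.0448
  bracket [0.649 0.033 0.114] 606 [ 0.586 -0.001  0.108] [0.703 0.067 0.121]
  jar [0.518 0.317 0.047]
side cap px ((306.0334167480469, 230.33824157714844), (13.744731903076172, 16.882793426513672), 88.52546691894531) 186 z pct [0.089 0.092 0.095]
  cap circ mm 484.2906494140625 85.42972564697266 23.073301315307617 [0.4854 0.0851 0.0919] on .095 [0.4859 0.0879 0.095 ]
  plate 580.2135009765625 68.4129409790039 115.21442413330078 0.0445
  bracket [0.643 0.041 0.114] 332 [0.586 0.001 0.108] [0.702 0.07  0.12 ]
  jar [0.514 0.331 0.049]
cap tri [0.4852417  0.0831555  0.09037699]
```

Cap is at about (0.486, 0.083, 0.091) and the axis at (0.578, 0.067). That gives a radius of 0.092 at 170° world. The bracket lies toward −25°, so it agrees with the text, and the hole is at 140° world. Next I move above the cap with the fingers shut.

```bash
python3 -m creep '[[[24,-25,2],0],[[48,-51,5],0],[[72,-76,7],0],[[96,-102,10],0],[[120,-127,12],0]]' 0 20 && python3 -m creep '[[[24,-25,2],0],[[48,-51,5],0],[[72,-76,7],0],[[96,-102,10],0],[[120,-127,12],0]]' && python3 -m creep '[[[24,-25,2],0],[[48,-51,5],0],[[72,-76,7],0],[[96,-102,10],0],[[120,-127,12],0]]'
```

```text
clock: 0.52
position: [0.3061, -0.409, 0.2913]
ee_rot: [0.98, 0.201, -0.0, -0.0]
ft_force: [1.2, -1.5, -0.3]
grip_width: 0.299
grasp_force: 0.0
clock: 0.93
position: [0.3665, -0.245, 0.2795]
ee_rot: [0.98, 0.201, -0.0, -0.0]
ft_force: [1.3, -0.4, 0.3]
grip_width: 0.003
grasp_force: 0.0
clock: 1.35
position: [0.4269, -0.0811, 0.2676]
ee_rot: [0.98, 0.201, -0.0, 0.0]
ft_force: [0.1, 0.3, 0.1]
grip_width: -0.0
grasp_force: 0.0
```

```bash
python3 -m creep '[[[24,-25,2],0],[[48,-51,5],0],[[72,-76,7],0],[[96,-102,10],0],[[110,-120,12],0]]' && python3 - <<'E'
from workcell import manip, camera
import cv2, numpy as np
o=manip.get_obs(); print({k:np.round(v,3).tolist() for k,v in o.items()})
for n in("wrist",):
    c=camera(n); cv2.imwrite(f"pics/{n}1.png",c["pixels"][:,:,::-1]); np.savez(f"{n}1.npz",**c)
    E=np.array(c["extrinsics"]); print(n,c["fx"],(-E[:3,:3].T@E[:3,3]).round(3),E[:3,:3].round(2).tolist())
E
```

```text
clock: 1.77
position: [0.4813, 0.074, 0.2557]
ee_rot: [0.979, 0.202, 0.0, -0.0]
ft_force: [0.4, -0.7, 0.6]
grip_width: 0.001
grasp_force: 0.0
{'clock': 1.767, 'joint_pos': [0.448, 0.12, -0.731, 1.849, 0.085, 1.204, -1.474], 'joint_velocities': [-0.39, 0.311, -0.198, -0.201, 0.237, 0.002, -0.654], 'tau': [3.046, -39.393, -2.069, -36.412, -0.238, 0.002, 0.749], 'position': [0.481, 0.074, 0.256], 'ee_rot': [0.979, 0.202, 0.0, -0.0], 'ft_force': [0.372, -0.734, 0.584], 'torque': [-0.017, 0.043, -0.072], 'grasp_force': 0.0, 'grip_width': 0.001}
wrist 337.4127618587142 [0.552 0.105 0.326] [[0.4, -0.92, 0.0], [-0.88, -0.38, 0.3], [-0.28, -0.12, -0.95]]
```

View pics/wrist1.png

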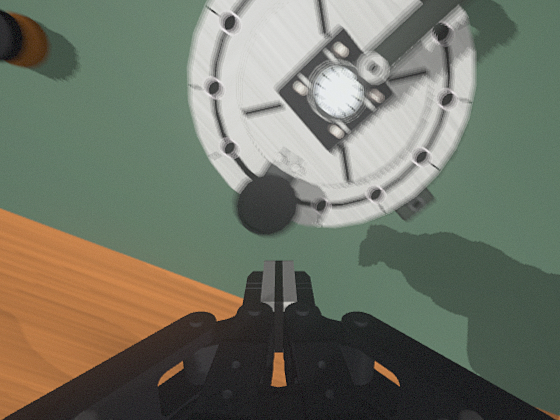

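The wrist view shows the black cap at (266,203), the next hole clockwise at (230,148), the following one at (214,87), and the closed fingertips at (280,270). I measure the cap and the holes from here.

```bash
cat > m.py <<'E'
from workcell import manip, camera
from h import *
c=camera("wrist"); np.savez("wrist2.npz",**c)
g=c["pixels"].max(2).astype(int); v,u=np.mgrid[:420,:560]
cap=blob((g<60)&(np.hypot(u-266,v-203)<42),(266,203)); cap=cv2.morphologyEx(cap.astype(np.uint8),cv2.MORPH_OPEN,np.ones((13,13)))
e=cv2.fitEllipse(cv2.convexHull(np.argwhere(cap)[:,::-1].astype(np.int32))); print("cap px",e)
C=onplane(c,e[0],.095); print("cap",C.round(4))
H=[]
for s in((230,148),(214,87),(230,22),(320,205),(376,194),(421,157),(447,99)):
    b=blob((g<70)&(np.hypot(u-s[0],v-s[1])<9),s); p=np.argwhere(b)[:,::-1].mean(0); w=onplane(c,p,.044); H.append(w[:2]); print(s,p.round(1),b.sum(),w.round(4))
H=np.array(H); s=np.linalg.lstsq(np.c_[2*H,np.ones(len(H))],(H**2).sum(1),rcond=None)[0]
b=s[:2]; print("centre",b.round(4),"r",np.sqrt(s[2]+b@b).round(4)); print("angles",np.degrees(np.arctan2(*(H-b).T[::-1])).round(1),"cap ang,r",np.degrees(np.arctan2(C[1]-b[1],C[0]-b[0])),np.hypot(*(C[:2]-b)))
o=manip.get_obs(); print("tcp",o["position"])
E
python3 m.py
```

```text
Traceback (most recent call last):
  File "m.py", line 6, in <module>
    e=cv2.fitEllipse(cv2.convexHull(np.argwhere(cap)[:,::-1].astype(np.int32))); print("cap px",e)
cv2.error: OpenCV(4.12.0) /io/opencv/modules/imgproc/src/shapedescr.cpp:356: error: (-215:Assertion failed) n >= 0 && (depth == CV_32F || depth == CV_32S) in function 'fitEllipseNoDirect'
```

```bash
python3 - <<'E'
import numpy as np,cv2
c=dict(np.load("wrist2.npz")); cv2.imwrite("pics/wrist2.png",c["pixels"][:,:,::-1])
E
```

```text
(no output)
```

View pics/wrist2.png

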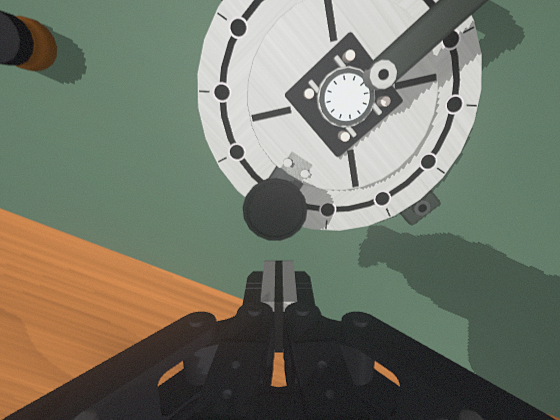

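The sharp image shows the cap at (275,209), the next hole at (237,152), and other holes at (222,92), (238,27), (327,210), (382,199), (428,161) and (454,104).

```bash
sed -i 's/^c=camera.*/c=dict(np.load("wrist2.npz"))/; s/266,203/275,209/; s/266,v-203/275,v-209/; s/(266,203)/(275,209)/; s/v-203/v-209/; s/u-266/u-275/; s/g<60/g<80/; s/g<70/g<90/; s/^for s in.*/for s in((237,152),(222,92),(238,27),(327,210),(382,199),(428,161),(454,104)):/' m.py; python3 m.py
```

```text
cap px ((274.3609313964844, 208.89390563964844), (62.324195861816406, 63.283390045166016), 99.12890625)
cap [0.4852 0.0835 0.095 ]
(237, 152) [236.2 151.6] 140 [0.5037 0.1266 0.044 ]
(222, 92) [221.4  91.8] 164 [0.5426 0.1544 0.044 ]
(238, 27) [237.8  27.2] 198 [0.5902 0.1592 0.044 ]
(327, 210) [327.1 209.3] 129 [0.4886 0.0354 0.044 ]
(382, 199) [381.8 198.1] 126 [ 0.5166 -0.0036  0.044 ]
(428, 161) [427.8 161.1] 139 [ 0.5602 -0.0233  0.044 ]
(454, 104) [453.7 104. ] 167 [ 0.6078 -0.0185  0.044 ]
centre [0.5751 0.0679] r 0.0924
angles [ 140.6  110.6   80.6 -159.4 -129.3  -99.3  -69.3] cap ang,r 170.15058628776146 0.09122840818674599
tcp [0.48088185 0.07493069 0.25546703]
```

Everything agrees: radius 92 mm, 30° between holes, cap at 170.2° and next hole at 140.6°. I centre over the dish and descend to just above it.

```bash
python3 -m creep '[[[7,-6,20],0],[[7,-6,40],0],[[7,-6,60],0],[[7,-6,76],0],[[7,-6,76],0]]' && python3 -m creep '[[[0,0,6],0],[[0,0,10],0],[[0,0,14],0],[[0,0,18],0],[[0,0,18],0]]'
```

```text
clock: 2.28
position: [0.4833, 0.0777, 0.1769]
ee_rot: [0.98, 0.2, -0.003, -0.0]
ft_force: [-1.8, -0.5, 0.7]
grip_width: -0.001
grasp_force: 0.0
clock: 2.7
position: [0.4854, 0.0788, 0.162]
ee_rot: [0.98, 0.2, 0.0, 0.0]
ft_force: [0.0, -1.6, 3.3]
grip_width: -0.002
grasp_force: 1.7
```

```bash
python3 -m creep '[[[0,0,-8],0],[[0,0,-8],0],[[2,-4,-8],0],[[2,-4,-8],0],[[2,-4,-8],0]]' && python3 - <<'E'
from workcell import manip, camera
import cv2, numpy as np
c=camera("wrist"); cv2.imwrite("pics/w3.png",cv2.resize(c["pixels"][140:330,180:400,::-1],None,fx=2.5,fy=2.5))
o=manip.get_obs(); print(o["position"],o["ft_force"])
E
```

```text
clock: 3.12
position: [0.4852, 0.0838, 0.1699]
ee_rot: [0.98, 0.201, -0.0, 0.0]
ft_force: [0.2, 0.1, -0.2]
grip_width: -0.001
grasp_force: 0.0
[0.48516414 0.08355644 0.16983344] [-0.1639412  -0.29757573  0.7505188 ]
```

View pics/w3.png

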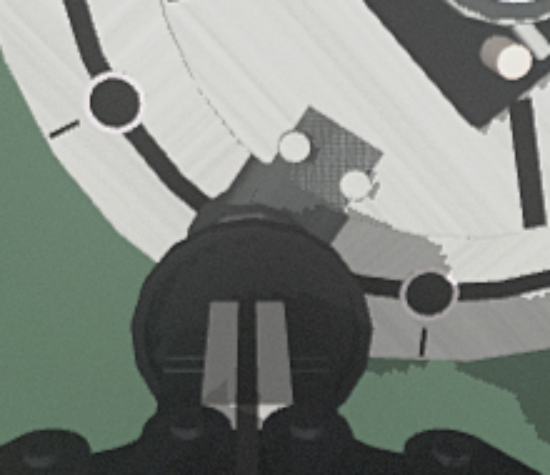

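The crop shows the pads centred in the dish: pad edges at crop (210–290, 300) inside the cap circle centred at (250,320). Next I press down.

```bash
python3 -m creep '[[[0,0,4],0],[[0,0,8],0],[[0,0,12],0],[[0,0,16],0],[[0,0,16],0]]' && python3 -m creep '[[[0,0,1],0],[[0,0,2],0],[[0,0,2],0]]'
```

```text
clock: 3.58
position: [0.4855, 0.0833, 0.1535]
ee_rot: [0.98, 0.2, 0.0, 0.0]
ft_force: [-0.5, -0.5, 7.1]
grip_width: -0.0
grasp_force: 3.6
clock: 3.83
position: [0.4855, 0.0834, 0.1519]
ee_rot: [0.98, 0.201, 0.0, 0.0]
ft_force: [-2.3, -0.8, 8.2]
grip_width: 0.0
grasp_force: 3.9
```

```bash
python3 -m creep '[[[0,0,1],0],[[0,0,1],0],[[0,0,1],0]]' && python3 -m creep '[[[0,0,1],0],[[0,0,1],0],[[0,0,1],0]]'
```

```text
clock: 4.08
position: [0.4856, 0.0837, 0.1516]
ee_rot: [0.98, 0.201, 0.0, 0.0]
ft_force: [-5.0, 0.3, 15.8]
grip_width: 0.003
grasp_force: 7.7
clock: 4.33
position: [0.4858, 0.0841, 0.1515]
ee_rot: [0.98, 0.201, 0.001, 0.0]
ft_force: [-8.6, 0.1, 26.0]
grip_width: 0.002
grasp_force: 13.2
```

The plunger bottoms at TCP z 0.1516. I ease to about 12 N and swing along the arc.

```bash
python3 -m creep '[[[0,0,-1.3],0],[[2.8,-3.9,-1.3],0],[[5.7,-7.8,-1.3],0],[[9,-11.4,-1.3],0],[[12.2,-14.9,-1.3],0]]' && python3 - <<'E'
from workcell import manip, camera
import cv2, numpy as np
c=camera("wrist"); np.savez("wrist4.npz",**c); cv2.imwrite("pics/w4.png",cv2.resize(c["pixels"][60:350,100:450,::-1],None,fx=2,fy=2))
o=manip.get_obs(); print(o["position"],o["ft_force"])
E
```

```text
clock: 4.75
position: [0.4913, 0.1018, 0.1517]
ee_rot: [0.98, 0.2, 0.001, 0.0]
ft_force: [0.3, -1.7, 10.3]
grip_width: 0.0
grasp_force: 5.0
[0.49165123 0.10281093 0.15181105] [ 0.63941223 -0.50886115  8.2868544 ]
```

View pics/w4.png

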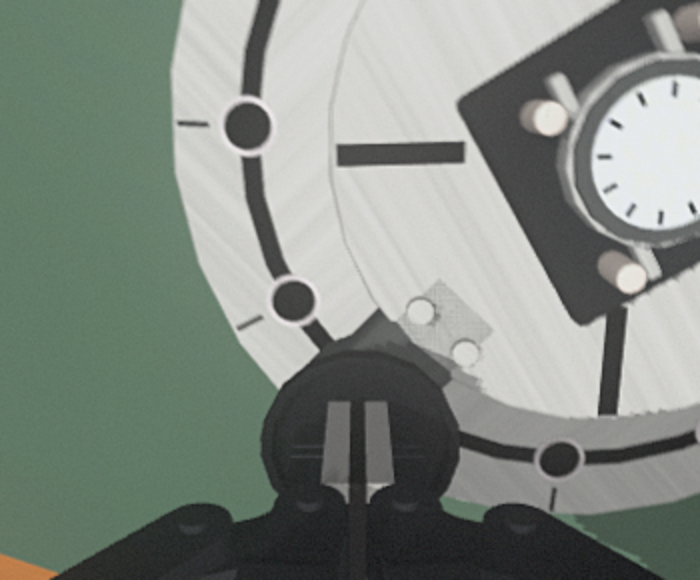

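The table follows the finger: cap centre at crop (360,435), pads still centred in it, next hole at (293,300). I continue to the hole at 140.5°.

```bash
python3 -m creep '[[[5.1,-4.5,0.2],0],[[10.4,-8.6,0.2],0],[[16.1,-12.3,0.2],0],[[21.9,-15.6,0.2],0],[[21.9,-15.6,0.2],0]]' && python3 - <<'E'
from workcell import manip, camera
from h import *
c=camera("wrist"); np.savez("wrist5.npz",**c); cv2.imwrite("pics/w5.png",cv2.resize(c["pixels"][60:350,100:450,::-1],None,fx=2,fy=2))
o=manip.get_obs(); print(o["position"],o["ft_force"])
E
```

```text
clock: 5.22
position: [0.5061, 0.1259, 0.1518]
ee_rot: [0.98, 0.201, 0.001, -0.0]
ft_force: [0.5, 0.6, 8.8]
grip_width: 0.0
grasp_force: 4.3
[0.50592124 0.1256645  0.15172492] [1.32912197 0.01322744 8.72424916]
```

View pics/w5.png

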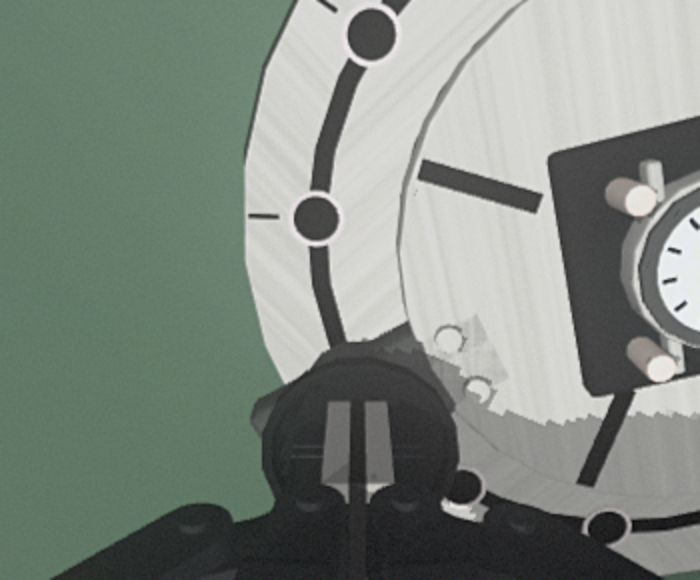

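The cap (360,440 in the crop) sits over the target hole. The starting hole is uncovered at (462,487) and the following hole is at (316,217). I lift straight up, gently.

```bash
python3 -m creep '[[[0,0,-2],0],[[0,0,-4],0],[[0,0,-6],0],[[0,0,-6],0]]' && python3 -m creep '[[[0,0,-2],0],[[0,0,-4],0],[[0,0,-4],0],[[0,0,-4],0]]' && python3 -m creep '[[[0,0,-4],0],[[0,0,-8],0],[[0,0,-14],0],[[0,0,-20],0],[[0,0,-20],0]]'
```

```text
clock: 5.6
position: [0.5055, 0.1254, 0.1576]
ee_rot: [0.98, 0.201, 0.001, -0.0]
ft_force: [2.8, 2.0, 6.1]
grip_width: 0.004
grasp_force: 3.0
clock: 5.93
position: [0.5047, 0.125, 0.1613]
ee_rot: [0.98, 0.201, 0.0, -0.0]
ft_force: [-1.0, 1.8, 6.2]
grip_width: 0.001
grasp_force: 2.9
clock: 6.35
position: [0.5051, 0.1249, 0.1823]
ee_rot: [0.98, 0.2, 0.001, 0.0]
ft_force: [0.6, 1.1, 0.1]
grip_width: -0.0
grasp_force: 0.0
```

The spring followed the finger up, so the plunger is in the hole. I back off and verify the cap's height and place.

```bash
python3 -m creep '[[[-15,10,-30],0],[[-30,20,-55],0],[[-45,30,-70],0],[[-45,30,-70],0],[[-45,30,-70],0]]' && python3 - <<'E'
from workcell import manip, camera
from h import *
c=camera("wrist"); c0=dict(np.load("wrist2.npz")); cv2.imwrite("pics/w6.png",c["pixels"][:,:,::-1])
W=cloud(c); g=c["pixels"].max(2).astype(int)
m=(g<90)&(W[...,2]>.07)&(W[...,2]<.105)&(np.hypot(W[...,0]-.505,W[...,1]-.126)<.035)&(c["z_map"]>.1)
m=cv2.morphologyEx(m.astype(np.uint8),cv2.MORPH_OPEN,np.ones((9,9)))
e=cv2.fitEllipse(cv2.convexHull(np.argwhere(m)[:,::-1].astype(np.int32))); print("px",e); print("z",np.percentile(W[m>0][:,2],[5,50,95]))
C=onplane(c,e[0],.095); b=np.array([.5753,.068]); print(C,np.degrees(np.arctan2(*(C[:2]-b)[::-1])),np.hypot(*(C[:2]-b)))
R=[ray(c,e[0])]
for n in("scene","side"):
    s=camera(n); V=cloud(s); gs=s["pixels"].max(2).astype(int)
    q=(gs<70)&(V[...,2]>.075)&(V[...,2]<.105)&(np.hypot(V[...,0]-.505,V[...,1]-.126)<.03)
    P=V[q]; print(n,q.sum(),np.percentile(P[:,2],[5,50,95]).round(4),P.mean(0).round(4))
E
```

```text
clock: 6.77
position: [0.4753, 0.0788, 0.2517]
ee_rot: [0.98, 0.2, 0.001, 0.001]
ft_force: [-0.2, 0.2, -0.5]
grip_width: -0.003
grasp_force: 0.0
px ((230.94039916992188, 155.0653839111328), (67.73615264892578, 69.43888092041016), 128.66444396972656)
z [0.09068272 0.09193856 0.09595113]
[0.50407922 0.12609205 0.095     ] 140.79719906878714 0.09190802407860406
scene 293 [0.0898 0.0923 0.0961] [0.5047 0.125  0.0927]
side 203 [0.0896 0.0915 0.0951] [0.5045 0.127  0.0919]
```

View pics/w6.png

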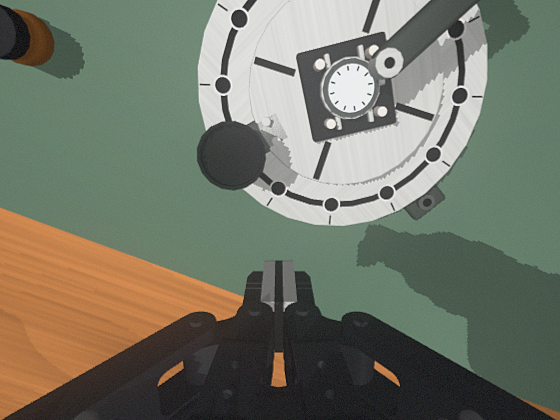

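The cap (231,155) stands over the target hole at 140.8°, with its dish floor back at 91–92 mm, the same as at the start. The watch (350,88) is seated and the robot is clear, so I hand in.

```bash
python3 -c "
from workcell import manip
print(manip.hand_in())"
```

```text
the job is handed in; nothing more can be done
None
```

I pressed the plunger, swung the table clockwise to the next hole and let the plunger spring fully up. The last images show the cap over that hole, the watch seated and the robot clear; the job is handed in, but no verdict came back.

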